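# Seat a photometer filter and close the filter carriage

### The job

The loose round filter lies on the drawn-out filter carriage of the photometer. With the fingertips only, never picking it up, push it across the carriage until it drops flat into the empty cell, then push the carriage fully home into the instrument. Leave the filter that is already seated in its cell, and do not knock the things standing around.

Things in the scene. Friction and masses are not known exactly. Their poses are not given: they have to be found in the camera images.
- photometer: low white and grey bench photometer, 184 mm wide, 170 deep, 76 high (98 at the cap at the back), fixed. Origin on the worktop under the middle of its front face; x points into the instrument (the way the carriage closes), y to the left along the front, z up. Its slot lets things pass only up to 3 mm above the carriage deck: a filter not down in its cell strikes the housing
- filter_carriage (a joint): how far the carriage is drawn out, m: 0 = fully home against its stop, front face 12 mm before the housing; 0.106 = fully out, as at the start. It slides along the photometer's x, stays where left, takes about 3 N. A flat aluminium plate 124 mm wide, nothing standing up on it, its deck 28 mm above the worktop
- carriage_front (a point): middle of the carriage's front face, 18 mm above the worktop; moves with the carriage; axes as the photometer's. The face is a plate 140 mm wide, from 8 to 28 mm above the worktop, its top edge level with the deck
- empty_cell (a point): centre of the mouth of the empty round cell, at deck level (28 mm above the worktop); moves with the carriage; axes as the photometer's. The cell is 43 mm in diameter and 6.5 mm deep with a 28 mm light hole in its floor. It lies 84 mm behind the carriage's front face and 29 mm to the left of its middle
- other_cell (a point): centre of the mouth of the second cell, same shape, 58 mm to the right of the empty one; the seated filter lies in it
- filter_center (a point): centre of the loose filter, half-way up: a dark metal ring with a glass in it, a flat disc 40 mm in diameter and 6 mm thick, 30 g. It starts lying flat on the deck in front of the cells, its centre 31 mm above the worktop; seated in a cell, its centre is 24.5 mm above the worktop and its top 0.5 mm below the deck
- seated_filter_center (a point): centre of the filter of the same shape that already lies in the second cell
- oil_bottle: small brown dropper bottle, 34 mm across, 78 mm high, to the right of the photometer; origin at its foot; to be left alone
- cotton_buds: round tub of cotton buds, 77 mm across, 80 mm high, to the right of the photometer; origin at its foot; to be left alone
- vial: upright capillary vial, 19 mm across, 90 mm high, to the left of the carriage; origin at its foot; to be left alone. Behind it, fixed, stand two tall dark blue analysers side by side (from about 0.2 to 0.55 m to the left of the robot, front 0.47 m ahead of it): keep the arm clear of them
- marker: black marker lying on the worktop at the left, 144 mm long, 12 mm thick; origin under its middle; to be left alone
Things that resemble listed ones, but are neither listed nor needed, are in the scene too. Leave any pink or yellow look-alike of the part that bears filter_center alone.

How it is judged:
By the outcome, as a careful person would: the job done as asked, in the order asked, and still so for the second after the job is handed in, with the robot touching nothing.
It also fails if it takes over 64 s, if anything falls off the work surface, if the arm or the gripper's body presses on something with over 40 N, if the wrist force passes 120 N, or if a joint passes its speed limit or range.

### The arm

A 7-joint arm with a two-finger parallel gripper is mounted at the origin on a cart in front of the work surface, level with it; the furniture and walls round the work are solid. World frame = base frame: x ahead of the robot, y to its left, z up, the work surface at z = 0. Lengths are in m, angles in degrees, forces in N, time in s.
With the tool pointing down it reaches from about 0.425 to 0.875 m from the base axis. Payload 4.7 kg.
Tool frame: the origin (TCP) lies midway between the tips of the shut fingers; the grasp point (between the pads) lies 19 mm behind it; z points along the fingers, x is the direction in which the jaws open and shut, and the axes are right-handed (so a half turn about z gives the same grasp; the last joint's range is limited). The gripper opens to 85 mm and grips with 20 to 120 N. Pads are 22 mm wide; open, the fingers measure 114 mm over their backs; the gripper's body (76 mm by 85 mm) begins 54 mm behind the grasp point. The pads swing forward as they close: fully open they stand 13 mm farther back than shut.
Start: joints at [-66.515, 18.392, -4.016, 83.108, 1.295, 78.541, -3.26], TCP at [0.251, 0.6, 0.231] pointing down, gripper open.
Joint ranges: [-163.93, 163.93], [-17.29, 119.83], [-79.2, 71.16], [3.27, 140.29], [-89.18, 269.18], [5.43, 117.66], [-154.24, 154.24]. Speed limits (degrees/s): [147.25, 147.25, 180, 180, 180, 180, 180].

### API

Orientations are given as [roll, pitch, yaw] about the fixed x, y, z axes, in that order (R = Rz(yaw) Ry(pitch) Rx(roll)).
In Python, from plant import robot gives the robot as it stands. The module is installed in compiled form; this text tells all that it offers.
- The arm moves only by the tool step_arm, never from a script. Its argument "plan" is a list of rows, each a list of 5 numbers: the opening in per cent of the stroke, from 0 (shut) to 100 (fully open), then the shift along the tool's x, y, z in mm, then the turn about the tool's z in degrees. A call has 1 to 12 rows; each row is the pose to reach, as a shift and turn from the pose measured when the call began, along the tool's axes at that moment; what a row does not reach only later rows make up. A row lasts 1/8 s, in which the tool goes at most 62.5 mm and 10.7 degrees, less where a joint would pass 70% of its speed; a pose out of reach is approached as far as the arm can. A call with a gripper value outside its range is refused whole. The fingers move at their own pace and stop on an object; "grip_force" is the grip in N (left out, the last holds). Time passes only in rows, so rows that repeat a pose let the fingers close. It gives the time, the measured TCP pose, the force and the opening at its end, in the units of the state.
- robot.observe(): the state, without advancing time (a new reading comes with each control period).
- robot.read_camera(name): name is "side" or "top" or "wrist"; returns the picture (420x560x3 uint8, red, green, blue); there is no depth.
- robot.camera_params(name): a dict with "camera_matrix" (3x3 intrinsics, pixels), "D" ([k1, k2, p1, p2, k3] as OpenCV has them; the pictures are not rectified), "cam_to_world" (4x4, takes a point from camera to world coordinates). Camera axes: x right, y down, z forward; pixel columns grow to the right and rows downward; lengths in m; the calibration is good to about 2 mm. A picture is of the moment at which its call begins: read the wrist's pose just before it. camera_params takes no time and is no camera call; for the wrist camera it gives the pose at the moment of the call.
- robot.close_job(): hands the job in, once; it reports no verdict.
The state is a dict: "time_s": time; "joint_positions": joint angles; "joint_velocities": joint speeds; "tau": joint torques, N m; "position": TCP position; "orientation": TCP orientation; "force": force on the tool from outside, world axes, zero at the start; "wrist_torque": the same for the moment, N m; "finger_gap": opening from 0.0 (shut) to 1.0 (fully open).
Only numpy, scipy, OpenCV 4.12 (cv2) and the standard library are available. Lean on these libraries where they do the work, as an engineer would, in place of code of your own. Each camera call takes 0.05 s, during which the arm holds its last target. There are 200 camera calls.

## Working session

There is one attempt and no reset: what is moved stays moved. The work goes in short steps, Python scripts to look and compute and a tool call to move; the robot and the scene stay as the last step left them, time stands still between calls to the robot, and variables do not carry over. Pictures are saved under pics/ and viewed, about 8 in all and at most 12, crops included, and the job is handed in when it is done.

Besides the shell and the picture viewer there is one more tool, called after "Emit:" by a JSON object that holds its "fn" and its "kwargs". step_arm: Moves the arm, as the interface text tells. Its arguments: {"type":"object","properties":{"plan":{"type":"array","items":{"type":"array","items":{"type":"number"}}},"grip_force":{"type":"number"}},"required":["plan"]}

```bash
mkdir -p pics
cat > h.py <<'E'
import numpy as np, cv2
from plant import robot
def snap(n,f):
    p=robot.camera_params(n); im=robot.read_camera(n)
    cv2.imwrite('pics/'+f+'.png',cv2.cvtColor(im,cv2.COLOR_RGB2BGR)); np.savez('pics/'+f+'.npz',K=p['camera_matrix'],D=p['D'],T=p['cam_to_world'])
    return im,p
def load(f):
    return cv2.imread('pics/'+f+'.png'),dict(zip(('camera_matrix','D','cam_to_world'),[np.load('pics/'+f+'.npz')[k] for k in 'KDT']))
def ray(p,uv,z):
    u=cv2.undistortPoints(np.array(uv,float).reshape(-1,1,2),np.array(p['camera_matrix']),np.array(p['D'])).reshape(-1,2)
    T=np.array(p['cam_to_world']); d=np.c_[u,np.ones(len(u))]@T[:3,:3].T; o=T[:3,3]
    return o+d*((z-o[2])/d[:,2])[:,None]
def proj(p,X):
    T=np.linalg.inv(np.array(p['cam_to_world'])); r,_=cv2.Rodrigues(T[:3,:3])
    return cv2.projectPoints(np.array(X,float).reshape(-1,1,3),r,T[:3,3],np.array(p['camera_matrix']),np.array(p['D']))[0].reshape(-1,2)
E
python3 - <<'E'
from h import *
a,p=snap('top','top0'); b,q=snap('side','side0')
for x in(p,q): print(np.round(x['cam_to_world'],3).tolist(),np.round(x['camera_matrix'],0).tolist())
s=robot.observe(); print(s['position'],s['orientation'],s['force'],s['time_s'])
E
```

```text
[[0.006, -0.985, 0.171, 0.307], [-1.0, -0.005, 0.009, -0.041], [-0.008, -0.171, -0.985, 1.343], [0.0, 0.0, 0.0, 1.0]] [[515.0, 0.0, 275.0], [0.0, 515.0, 210.0], [0.0, 0.0, 1.0]]
[[0.839, -0.243, 0.488, 0.036], [-0.544, -0.335, 0.769, -0.823], [-0.023, -0.91, -0.413, 0.481], [0.0, 0.0, 0.0, 1.0]] [[428.0, 0.0, 277.0], [0.0, 428.0, 214.0], [0.0, 0.0, 1.0]]
[0.25046869 0.59928414 0.23031123] [1.79992594e+02 9.96973546e-02 6.73243502e+01] [-0.04537441 -0.25182388 -0.50589526] 0.1
```

View pics/top0.png

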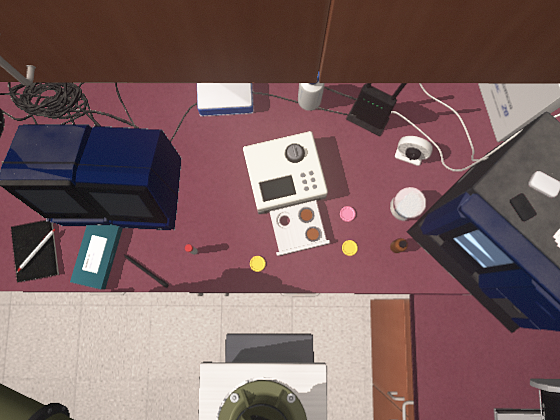

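View pics/side0.png

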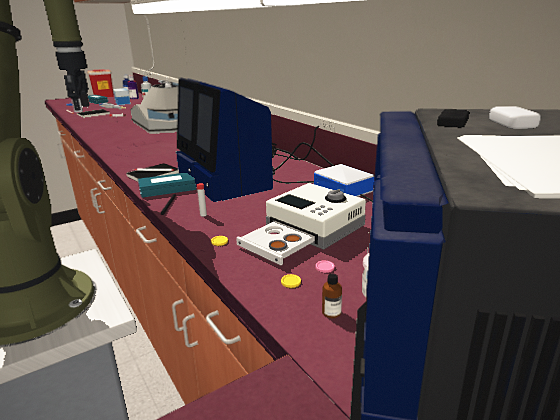

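Candidates: loose dark ring at top (313,234) on the deck, seated one at (306,215), empty cell (284,219). Pink (348,214) and yellow (257,264), (350,248) are decoys lying on the worktop. Confirming this in an enlarged crop.

Run:
```python
from h import *
im,p=load('top0')
c=cv2.resize(im[190:265,255:355],None,fx=8,fy=8,interpolation=cv2.INTER_CUBIC); cv2.imwrite('pics/crop0.png',c)
```

```text
(no output)
```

View pics/crop0.png

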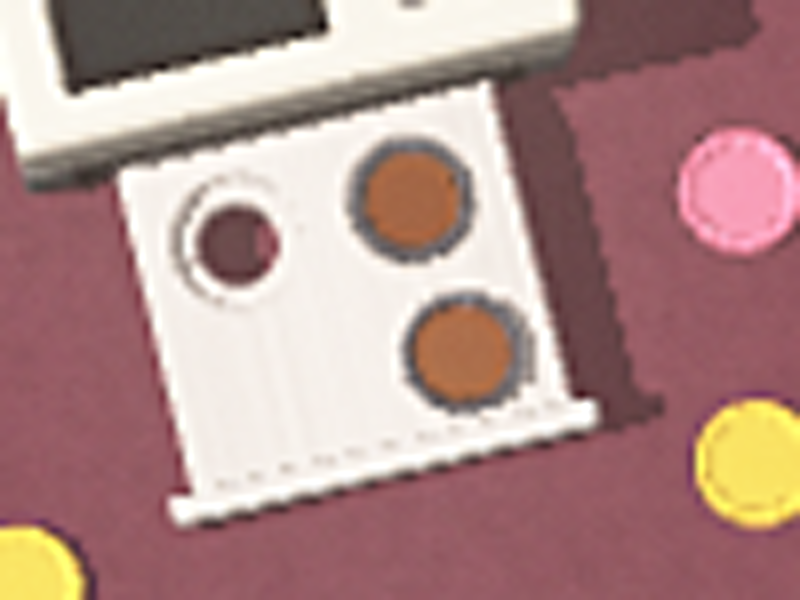

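The crop shows the empty cell (light hole) at crop (237,242), the seated filter at (411,200), the loose dark ring at (465,350) with its shadow, and the front plate's top edge from (172,500) to (592,403). The loose ring is the one on the deck in front of the cells.

Run:
```python
from h import *
im,p=load('top0')
f=lambda x,y:[255+(x+.5)/8-.5,190+(y+.5)/8-.5]
c=ray(p,[f(232,240),f(411,200),f(172,500),f(592,403),f(125,178),f(490,90)],.028)
fl=ray(p,[f(463,350)],.034)
print(np.round(c,4),np.round(fl,4))
d=c[0]-c[1];print('cells',np.hypot(*d[:2]),np.degrees(np.arctan2(d[1],d[0]))-90)
d=c[2]-c[3];print('front',np.hypot(*d[:2]),np.degrees(np.arctan2(d[1],d[0]))-90)
print('hole floor',ray(p,[f(237,244)],.02))
hs=cv2.cvtColor(im,cv2.COLOR_BGR2HSV)
for n,uv,z in [('vial',(188,248),.09),('bottle',(405,243),.07),('tub',(407,203),.08)]: print(n,ray(p,[uv],z)[0].round(3))
print('analyser',ray(p,[(178,220)],0.0).round(3))
```

```text
[[ 0.5095 -0.0516  0.028 ]
 [ 0.5229 -0.1095  0.028 ]
 [ 0.4254 -0.0328  0.028 ]
 [ 0.4573 -0.1671  0.028 ]
 [ 0.5296 -0.0169  0.028 ]
 [ 0.5592 -0.1352  0.028 ]] [[ 0.4734 -0.1256  0.034 ]]
cells 0.059330265688932626 13.020759977429336
front 0.1380861499709377 13.331885000036024
hole floor [[ 0.5094386  -0.05334106  0.02      ]]
vial [0.429 0.182 0.09 ]
bottle [ 0.446 -0.352  0.07 ]
tub [ 0.545 -0.358  0.08 ]
analyser [[0.511 0.227 0.   ]]
```

```bash
cat >> h.py <<'E'
def rel(X,yaw=None):
    """tool-frame shift (mm) and turn to reach world points X from current pose"""
    s=robot.observe(); from scipy.spatial.transform import Rotation as R
    r=R.from_euler('xyz',s['orientation'],degrees=True).as_matrix()
    d=(np.array(X,float).reshape(-1,3)-s['position'])@r*1000
    print('t',s['time_s'],'pos',s['position'].round(4),s['orientation'].round(1),'F',s['force'].round(1),'gap',round(float(s['finger_gap']),3))
    print(d.round(1).tolist(), None if yaw is None else round(float(s['orientation'][2]-yaw),1))
E
python3 - <<'E'
from h import *
rel([[.27,.545,.23],[.295,.49,.23],[.315,.435,.23],[.335,.38,.23],[.35,.32,.23],[.365,.26,.23],[.38,.2,.23],[.4,.14,.23],[.415,.08,.23],[.43,.02,.23],[.445,-.04,.23],[.46,-.1,.23]],-26.3)
E
```

```text
t 0.1 pos [0.2505 0.5993 0.2303] [1.80e+02 1.00e-01 6.73e+01] F [-0.  -0.3 -0.5] gap 0.998
[[-42.6, 38.9, 0.4], [-83.7, 83.2, 0.5], [-126.7, 122.9, 0.5], [-169.7, 162.5, 0.6], [-219.3, 199.5, 0.7], [-268.9, 236.5, 0.8], [-318.5, 273.4, 0.9], [-366.1, 315.0, 1.0], [-415.7, 352.0, 1.1], [-465.3, 389.0, 1.2], [-514.9, 425.9, 1.3], [-564.5, 462.9, 1.4]] 93.6
```

Emit:
{"fn": "step_arm", "kwargs": {"plan": [[100,-43,39,0,8],[100,-84,83,0,16],[100,-127,123,0,24],[80,-170,163,0,32],[60,-219,200,0,40],[40,-269,237,0,48],[28,-319,273,0,56],[28,-366,315,0,64],[28,-416,352,0,72],[28,-465,389,0,80],[28,-515,426,0,88],[28,-564,463,0,94]]}}

```text
time_s: 1.6
position: [0.4601, -0.1016, 0.2313]
orientation: [179.9, -0.0, -26.9]
force: [0.7, 0.4, -0.8]
finger_gap: 0.283
```

Run:
```python
from h import *
snap('wrist','w0')
rel([[.46,-.1,.23]],-26.3)
```

```text
t 1.65 pos [ 0.4609 -0.1112  0.2318] [179.7  -0.3 -27.7] F [ 0.7 -6.4  1.2] gap 0.275
[[-6.0, -9.5, 1.8]] -1.4
```

View pics/w0.png

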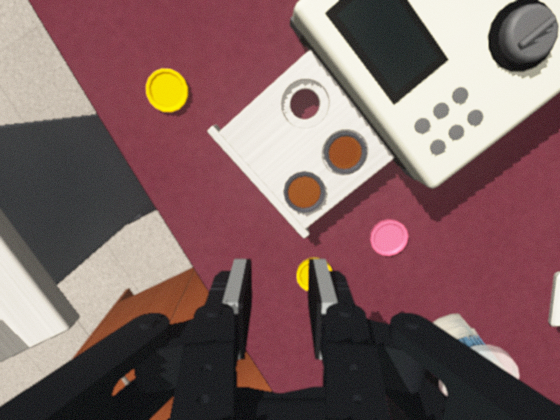

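The wrist view shows the empty cell at (303,102), the seated filter at (345,152) and the loose filter at (304,191). The arm was still settling, so I take a fresh picture and measure on that.

```bash
cat >> h.py <<'E'
def meas(f):
    im,p=load(f); hs=cv2.cvtColor(im,cv2.COLOR_BGR2HSV)
    m=cv2.inRange(hs,(4,120,70),(14,255,200)); m[300:]=0
    for c in cv2.findContours(m,cv2.RETR_EXTERNAL,cv2.CHAIN_APPROX_NONE)[0]:
        if cv2.contourArea(c)<400: continue
        e=cv2.fitEllipse(c); print('brown',np.round(e,1) if 0 else e, ray(p,[e[0]],.031)[0].round(4),ray(p,[e[0]],.0245)[0].round(4))
    w=cv2.inRange(hs,(0,0,140),(179,70,255)); w[300:]=0
    cs,h=cv2.findContours(w,cv2.RETR_CCOMP,cv2.CHAIN_APPROX_NONE)
    for c,hh in zip(cs,h[0]):
        if hh[3]>=0 and cv2.contourArea(c)>200 and len(c)>20:
            e=cv2.fitEllipse(c); print('hole',e,ray(p,[e[0]],.028)[0].round(4),ray(p,[e[0]],.0215)[0].round(4))
E
python3 - <<'E'
from h import *
rel([[.46,-.1,.23]]); snap('wrist','w1'); rel([[.46,-.1,.23]]); meas('w1')
im,_=load('w1'); cv2.imwrite('pics/w1c.png',cv2.resize(im[30:250,190:420],None,fx=2.7,fy=2.7))
E
```

```text
t 1.65 pos [ 0.4609 -0.1112  0.2318] [179.7  -0.3 -27.7] F [ 0.7 -6.4  1.2] gap 0.275
[[-6.0, -9.5, 1.8]] None
t 1.7 pos [ 0.4602 -0.1072  0.2316] [ 1.798e+02 -1.000e-01 -2.740e+01] F [-0.1  0.3 -1. ] gap 0.284
[[-3.5, -6.3, 1.6]] None
brown ((175.74118041992188, 287.1185302734375), (29.242528915405273, 96.06755828857422), 81.95355987548828) [ 0.3114 -0.1658  0.031 ] [ 0.308  -0.1681  0.0245]
brown ((297.74322509765625, 181.7149658203125), (30.917634963989258, 31.794397354125977), 75.46073150634766) [ 0.4737 -0.1248  0.031 ] [ 0.4733 -0.1263  0.0245]
brown ((338.30987548828125, 141.24468994140625), (31.31842041015625, 32.70389175415039), 41.52703094482422) [ 0.5238 -0.1081  0.031 ] [ 0.5243 -0.1093  0.0245]
hole ((298.32086181640625, 182.2339324951172), (41.938331604003906, 42.87539291381836), 132.99134826660156) [ 0.4738 -0.1262  0.028 ] [ 0.4734 -0.1277  0.0215]
hole ((338.4815368652344, 141.0658416748047), (44.331764221191406, 44.72724914550781), 1.0273221731185913) [ 0.5242 -0.1086  0.028 ] [ 0.5248 -0.1098  0.0215]
hole ((296.9138488769531, 92.47019958496094), (29.925012588500977, 31.20625114440918), 16.832712173461914) [ 0.5097 -0.0524  0.028 ] [ 0.51   -0.0526  0.0215]
```

View pics/w1c.png

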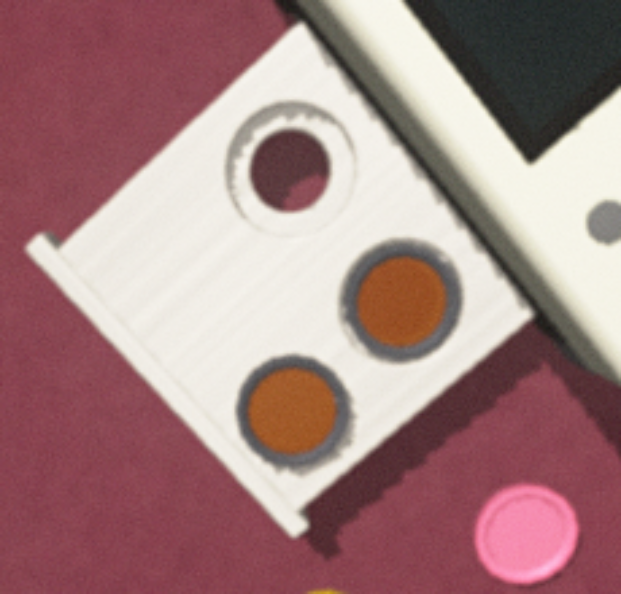

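Both views agree to about 1 mm: loose filter at (0.4737,-0.1252), empty cell at (0.510,-0.0525), push heading 63.5°, 81 mm. The light crop confirms the identities. Going behind the filter.

Run:
```python
from h import *
rel([[.4536,-.1655,.22],[.4536,-.1655,.07],[.4536,-.1655,.045]],-26.5)
```

```text
t 1.7 pos [ 0.4602 -0.1072  0.2316] [ 1.798e+02 -1.000e-01 -2.740e+01] F [-0.1  0.3 -1. ] gap 0.284
[[21.0, 54.7, 11.9], [20.6, 54.1, 161.9], [20.6, 54.0, 186.9]] -0.9
```

Emit:
{"fn": "step_arm", "kwargs": {"plan": [[28,21,55,10,-1],[28,21,54,60,-1],[28,21,54,110,-1],[28,21,54,150,-1],[28,21,54,175,-1],[28,21,54,187,-1],[28,21,54,187,-1],[28,21,54,187,-1]]}}

```text
time_s: 2.7
position: [0.4549, -0.1658, 0.0459]
orientation: [179.8, -0.2, -26.4]
force: [0.1, 0.5, 0.4]
finger_gap: 0.286
```

Run:
```python
from h import *
rel([[.4536,-.1655,.0305],[.510-.027*.446,-.0525-.027*.895,.0305]],-26.5)
```

```text
t 2.7 pos [ 0.4549 -0.1658  0.0459] [179.8  -0.2 -26.4] F [0.1 0.5 0.4] gap 0.286
[[-1.4, 0.3, 15.4], [-1.2, -99.0, 15.1]] 0.1
```

Emit:
{"fn": "step_arm", "kwargs": {"plan": [[28,-1,0,8,0],[28,-1,0,15,0],[28,-1,0,15,0],[28,-1,-8,15,0],[28,-1,-16,15,0],[28,-1,-24,15,0],[28,-1,-32,15,0],[28,-1,-40,15,0],[28,-1,-48,15,0],[28,-1,-55,15,0],[28,-1,-60,15,0],[28,-1,-60,15,0]]}}

```text
time_s: 4.2
position: [0.4809, -0.1113, 0.0307]
orientation: [179.8, -0.2, -26.4]
force: [0.1, -1.0, 0.1]
finger_gap: 0.277
```

Run:
```python
from h import *
rel([[.510-.027*.446,-.0525-.027*.895,.0305]],-26.5)
snap('wrist','w2');meas('w2')
im,_=load('w2'); cv2.imwrite('pics/w2.png',im)
```

```text
t 4.2 pos [ 0.4809 -0.1113  0.0307] [179.8  -0.2 -26.4] F [ 0.1 -1.   0.1] gap 0.277
[[-0.1, -38.6, 0.0]] 0.1
brown ((370.54644775390625, 225.24647521972656), (66.06047821044922, 73.04519653320312), 63.519615173339844) [ 0.5238 -0.1064  0.031 ] [ 0.5243 -0.1092  0.0245]
brown ((279.24664306640625, 217.4803924560547), (71.82644653320312, 75.96109771728516), 89.00984191894531) [ 0.4922 -0.0869  0.031 ] [ 0.4913 -0.0889  0.0245]
hole ((280.6795959472656, 116.02449798583984), (68.65838623046875, 70.48589324951172), 38.86742401123047) [ 0.5102 -0.0518  0.028 ] [ 0.5101 -0.0522  0.0215]
hole ((281.4499816894531, 116.60494232177734), (109.60161590576172, 113.39346313476562), 166.515625) [ 0.5104 -0.0521  0.028 ] [ 0.5103 -0.0525  0.0215]
```

View pics/w2.png

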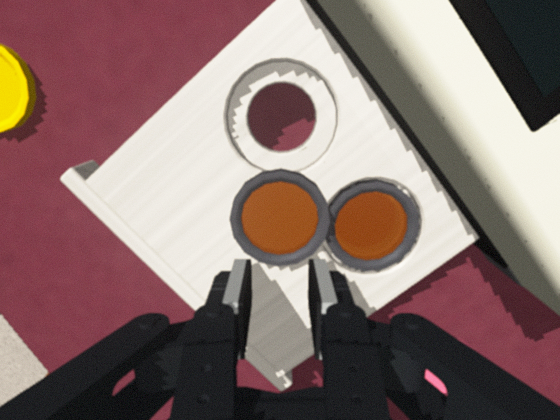

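The filter sits in the cradle at (280,217), the cell is straight ahead at (281,116), and the seated filter is undisturbed. About 39 mm remain.

Emit:
{"fn": "step_arm", "kwargs": {"plan": [[28,0,-6,0,0],[28,0,-12,0,0],[28,0,-18,0,0],[28,0,-24,0,0],[28,0,-29,0,0],[28,0,-33,0,0],[28,0,-36,0,0],[28,0,-38,0,0],[28,0,-39,0,0],[28,0,-40,0,0],[28,0,-40,0,0]]}}

```text
time_s: 5.62
position: [0.4983, -0.0778, 0.0307]
orientation: [179.7, -0.3, -26.5]
force: [-0.6, -5.1, 2.4]
finger_gap: 0.28
```

Run:
```python
from h import *
rel([[.510-.027*.446,-.0525-.027*.895,.0305]],-26.5)
snap('wrist','w3');meas('w3')
```

```text
t 5.625 pos [ 0.4983 -0.0778  0.0307] [179.7  -0.3 -26.5] F [-0.6 -5.1  2.4] gap 0.28
[[-0.8, -0.9, 0.2]] 0.0
brown ((371.5111999511719, 287.07879638671875), (27.61046028137207, 53.956764221191406), 97.76466369628906) [ 0.5309 -0.0993  0.031 ] [ 0.531  -0.1034  0.0245]
brown ((280.5027770996094, 222.1362762451172), (74.68472290039062, 74.95117950439453), 35.69408416748047) [ 0.5092 -0.0554  0.031 ] [ 0.5082 -0.0575  0.0245]
```

View pics/w3.png

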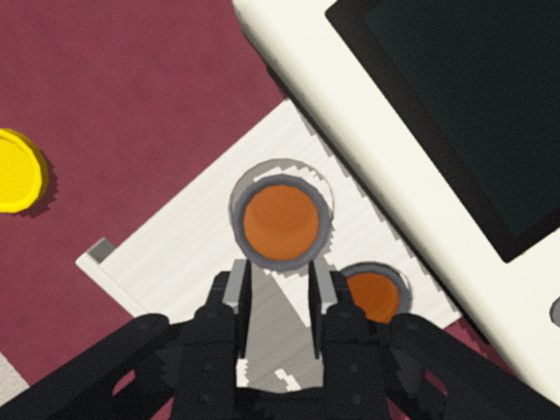

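The filter has tipped with its leading edge into the cell, about 3 mm short of centre at (280,222). I push slightly further.

Emit:
{"fn": "step_arm", "kwargs": {"plan": [[28,0,-1,0,0],[28,0,-2,0,0],[28,0,-3,0,0],[28,0,-3,0,0]]}}

```text
time_s: 6.18
position: [0.4999, -0.0742, 0.0306]
orientation: [179.8, -0.3, -26.5]
force: [0.2, 0.9, 0.5]
finger_gap: 0.281
```

Run:
```python
from h import *
rel([[.510-.027*.446,-.0525-.027*.895,.0305]],-26.5)
snap('wrist','w4');meas('w4')
```

```text
t 6.175 pos [ 0.4999 -0.0742  0.0306] [179.8  -0.3 -26.5] F [0.2 0.9 0.5] gap 0.281
[[-0.6, 3.1, 0.2]] 0.0
brown ((373.2682800292969, 289.98516845703125), (21.47810935974121, 54.04656219482422), 94.24707794189453) [ 0.5327 -0.0973  0.031 ] [ 0.5327 -0.1015  0.0245]
brown ((282.5296936035156, 214.669677734375), (68.97757720947266, 72.80388641357422), 86.6308364868164) [ 0.5129 -0.0493  0.031 ] [ 0.5121 -0.0513  0.0245]
hole ((282.3653869628906, 214.80914306640625), (95.89271545410156, 99.12360382080078), 110.09961700439453) [ 0.5125 -0.0503  0.028 ] [ 0.5116 -0.0522  0.0215]
```

Emit:
{"fn": "step_arm", "kwargs": {"plan": [[28,0,6,-5,0],[28,0,15,-40,0],[28,0,30,-80,0],[28,0,40,-110,0],[28,0,40,-110,0],[28,0,40,-110,0],[28,0,40,-110,0]]}}

```text
time_s: 7.1
position: [0.481, -0.1085, 0.1395]
orientation: [179.7, -0.1, -26.4]
force: [-0.1, -0.6, 0.4]
finger_gap: 0.284
```

Run:
```python
from h import *
snap('wrist','w5');meas('w5')
im,_=load('w5'); cv2.imwrite('pics/w5c.png',cv2.resize(im[50:270,170:430],None,fx=2.6,fy=2.6))
```

```text
brown ((338.8155212402344, 173.33251953125), (41.16046905517578, 43.46146774291992), 56.698280334472656) [ 0.5268 -0.1069  0.031 ] [ 0.5272 -0.1086  0.0245]
brown ((283.4881286621094, 107.73094940185547), (45.032371520996094, 46.43711471557617), 4.468238830566406) [ 0.5121 -0.051   0.031 ] [ 0.5121 -0.0513  0.0245]
hole ((338.90167236328125, 173.09487915039062), (58.694522857666016, 58.74140167236328), 0.2864660620689392) [ 0.5271 -0.1076  0.028 ] [ 0.5274 -0.1093  0.0215]
hole ((283.3762512207031, 107.74663543701172), (60.55099868774414, 63.5852165222168), 158.3045196533203) [ 0.512  -0.0511  0.028 ] [ 0.512  -0.0514  0.0215]
hole ((464.0146484375, 175.66212463378906), (19.770404815673828, 22.469484329223633), 57.9050178527832) [ 0.6055 -0.1483  0.028 ] [ 0.6078 -0.1511  0.0215]
hole ((490.9046325683594, 155.43724060058594), (19.79128646850586, 23.15936851501465), 53.58266830444336) [ 0.6271 -0.143   0.028 ] [ 0.6301 -0.1456  0.0215]
hole ((443.4061279296875, 145.9591064453125), (20.288026809692383, 22.718311309814453), 50.85097885131836) [ 0.5991 -0.1221  0.028 ] [ 0.6013 -0.1241  0.0215]
hole ((518.1921997070312, 134.9365997314453), (20.635915756225586, 23.671459197998047), 43.82510757446289) [ 0.6487 -0.1378  0.028 ] [ 0.6522 -0.1403  0.0215]
hole ((470.48284912109375, 124.76740264892578), (20.499589920043945, 23.624319076538086), 50.90039825439453) [ 0.6206 -0.1166  0.028 ] [ 0.6234 -0.1186  0.0215]
hole ((498.27484130859375, 103.23029327392578), (21.241975784301758, 24.38693618774414), 45.2801628112793) [ 0.6422 -0.1114  0.028 ] [ 0.6455 -0.1132  0.0215]
```

View pics/w5c.png

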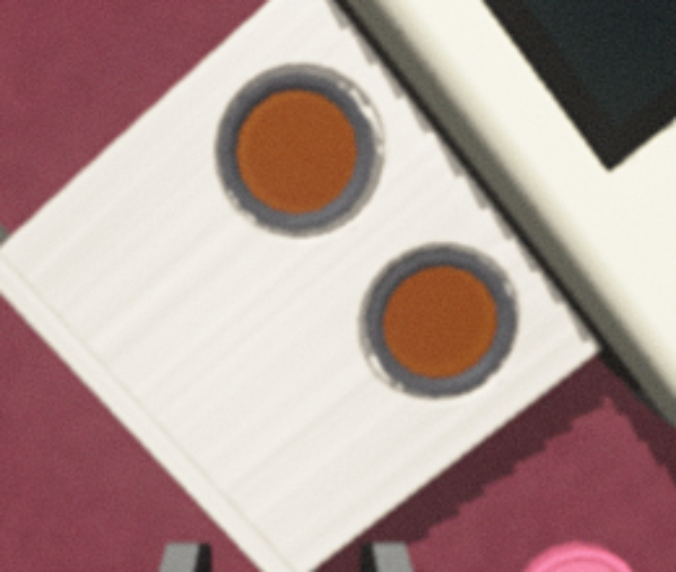

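Both filters lie flat and ring-concentric in their cells (crop (298,150) and (439,320)). The carriage has crept in about 3 mm. Next I push it home at its face, right of the middle for reach.

Run:
```python
from h import *
_,p=load('top0'); print('yellow',ray(p,[(350,248),(257,264),(348,214)],.006).round(3).tolist(),'cap',ray(p,[(295,152)],.098).round(3))
s=robot.observe(); w=robot.camera_params('wrist')['cam_to_world'];print('cam-TCP',(np.array(w)[:3,3]-s['position']).round(3),s['joint_positions'].round(0))
rel([[.4208,-.1351,.10],[.4208,-.1351,.016],[.534,-.107,.016]],-76.3)
```

```text
yellow [[0.439, -0.225, 0.006], [0.396, 0.017, 0.006], [0.529, -0.221, 0.006]] cap [[ 0.67  -0.079  0.098]]
cam-TCP [0.032 0.068 0.142] [-30.   3.  41. 113.  -2.  65. -15.]
t 7.15 pos [ 0.4811 -0.1086  0.1396] [ 1.797e+02 -1.000e-01 -2.640e+01] F [0.8 0.7 0.2] gap 0.281
[[-42.3, 50.4, 39.8], [-42.5, 50.0, 123.8], [46.4, -25.6, 123.6]] 49.9
```

Emit:
{"fn": "step_arm", "kwargs": {"plan": [[20,-15,20,0,10],[10,-30,40,10,20],[0,-42,50,30,30],[0,-42,50,40,40],[0,-42,50,40,50],[0,-42,50,40,50],[0,-42,50,80,50],[0,-42,50,110,50],[0,-42,50,123,50],[0,-42,50,123,50],[0,-42,50,123,50]]}}

```text
time_s: 8.52
position: [0.4222, -0.1355, 0.0177]
orientation: [-180.0, -0.3, -76.4]
force: [0.8, -0.5, 0.0]
finger_gap: -0.001
```

Run:
```python
from h import *
rel([[.4208,-.1351,.016],[.534,-.107,.016]],-76.3); print(robot.observe()['joint_positions'].round(0))
```

```text
t 8.525 pos [ 0.4222 -0.1355  0.0177] [-180.    -0.3  -76.4] F [ 0.8 -0.5  0. ] gap -0.001
[[-0.8, 1.3, 1.7], [-1.4, -115.3, 1.7]] -0.1
[-27.   8.  43. 126.  -7.  49. -56.]
```

Emit:
{"fn": "step_arm", "kwargs": {"plan": [[0,0,-6,1,0],[0,0,-12,1,0],[0,0,-18,1,0],[0,0,-26,1,0],[0,0,-34,1,0],[0,0,-42,1,0],[0,0,-50,1,0],[0,0,-58,1,0],[0,0,-66,1,0],[0,0,-74,1,0],[0,0,-80,1,0],[0,0,-80,1,0]]}}

```text
time_s: 10.02
position: [0.5013, -0.1164, 0.0169]
orientation: [-179.9, -0.4, -76.3]
force: [0.4, 0.7, 0.4]
finger_gap: 0.001
```

Run:
```python
from h import *
rel([[.534,-.107,.016]],-76.3)
snap('wrist','w6')
```

```text
t 10.025 pos [ 0.5013 -0.1164  0.0169] [-179.9   -0.4  -76.3] F [0.4 0.7 0.4] gap 0.001
[[-1.5, -34.0, 0.9]] -0.0
```

View pics/w6.png

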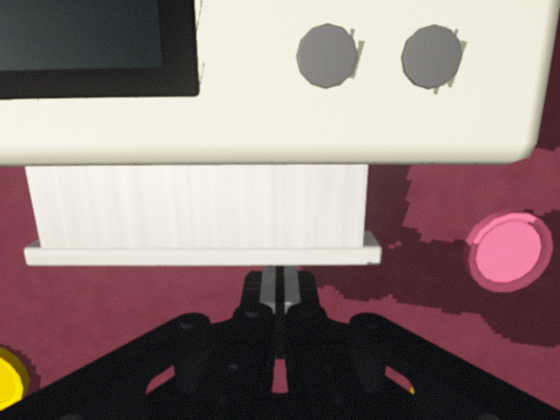

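The filters have gone in under the housing and the front plate at (200,257) is square to the push. About 30–34 mm remain.

Emit:
{"fn": "step_arm", "kwargs": {"plan": [[0,0,-6,0,0],[0,0,-12,0,0],[0,0,-18,0,0],[0,0,-23,0,0],[0,0,-27,0,0],[0,0,-30,0,0],[0,0,-30,0,0]]}}

```text
time_s: 10.95
position: [0.5312, -0.1093, 0.0171]
orientation: [-179.8, -0.4, -76.3]
force: [-1.3, 0.6, -1.6]
finger_gap: 0.003
```

Emit:
{"fn": "step_arm", "kwargs": {"plan": [[0,0,-1,0,0],[0,0,-2,0,0],[0,0,-2,0,0]]}}

```text
time_s: 11.32
position: [0.5332, -0.1089, 0.0171]
orientation: [-179.8, -0.4, -76.3]
force: [-2.5, -0.3, -0.1]
finger_gap: 0.001
```

Emit:
{"fn": "step_arm", "kwargs": {"plan": [[0,0,-1,0,0],[0,0,-2,0,0],[0,0,-2,0,0]]}}

```text
time_s: 11.7
position: [0.5352, -0.1083, 0.0171]
orientation: [-179.8, -0.4, -76.3]
force: [-2.0, 0.5, -1.4]
finger_gap: 0.001
```

Emit:
{"fn": "step_arm", "kwargs": {"plan": [[0,0,-1,0,0],[0,0,-2,0,0],[0,0,-2,0,0]]}}

```text
time_s: 12.08
position: [0.5359, -0.1082, 0.0171]
orientation: [-179.9, -0.4, -76.4]
force: [-7.1, -1.1, 2.8]
finger_gap: -0.001
```

The advance has stalled with force building, so the stop is probably reached. One firmer push to confirm.

Emit:
{"fn": "step_arm", "kwargs": {"plan": [[0,0,-2,0,0],[0,0,-4,0,0],[0,0,-4,0,0]]}}

```text
time_s: 12.45
position: [0.536, -0.1082, 0.0168]
orientation: [179.6, -0.2, -76.4]
force: [-13.7, -0.7, 9.3]
finger_gap: -0.002
```

Emit:
{"fn": "step_arm", "kwargs": {"plan": [[0,0,10,0,0],[0,0,30,0,0],[0,0,50,-30,0],[0,0,70,-70,0],[0,0,70,-110,0],[0,0,70,-150,0],[0,0,70,-170,0],[0,0,70,-170,0],[0,0,70,-170,0]]}}

```text
time_s: 13.58
position: [0.4687, -0.1235, 0.1865]
orientation: [179.6, -0.2, -76.4]
force: [-0.3, 0.2, -0.0]
finger_gap: 0.001
```

Run:
```python
from h import *
rel([[.5,-.1,.2]])
im,p=snap('wrist','w7'); snap('top','top2')
```

```text
t 13.575 pos [ 0.4687 -0.1235  0.1865] [179.6  -0.2 -76.4] F [-0.3  0.2 -0. ] gap 0.001
[[-15.4, -35.9, -13.8]] None
```

View pics/w7.png

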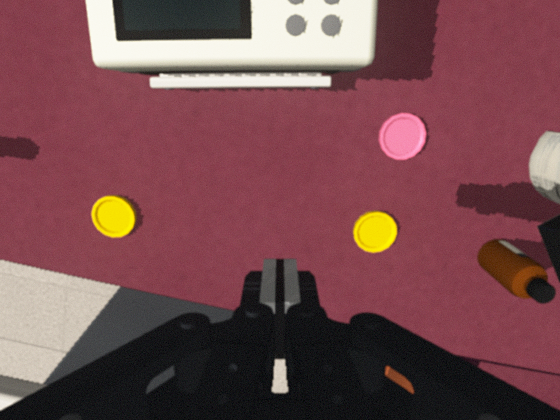

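Run:
```python
from h import *
xh=np.array([.9716,.2368]); im,p=load('w7')
col=cv2.cvtColor(im,cv2.COLOR_BGR2GRAY)[60:100,240].astype(int); print(col.tolist())
r=ray(p,[(240,77),(240,81),(240,82)],.028); print('face s',(r[:,:2]@xh).round(4))
for e in ([.510,-.0523],):print('start face',np.dot(e,xh)-.084)
```

```text
[226, 215, 207, 197, 174, 151, 125, 101, 94, 80, 54, 44, 79, 120, 156, 172, 201, 233, 241, 242, 241, 238, 239, 239, 239, 228, 181, 120, 80, 82, 89, 97, 98, 100, 96, 94, 91, 97, 98, 91]
face s [0.512  0.5091 0.5083]
start face 0.39913136
```

Run:
```python
from h import *
robot.close_job()
```

```text
the job is handed in; nothing more can be done
```

The loose filter is in the formerly empty cell, and the carriage is pushed fully home. I handed the job in at about 13.7 s, with the robot clear of everything.

- **Filter:** I pushed it about 81 mm diagonally across the deck with the fingertips held slightly apart. It first tipped about 3 mm short of centre, and a further 3 mm push dropped it in. A close picture then showed both filters flat and centred in their cells.
- **Carriage:** I pushed its front face home with the shut fingers until it stopped moving, and a firmer push (about 14 N sideways) moved it no further. The last picture puts the face about 106 mm from its starting place, which matches fully home. The filters went under the housing without catching.
- **Surroundings:** The seated filter stayed in its cell. The pink and yellow look-alikes, the bottle and the tub show no sign of having been moved. I did not check the vial and marker again at the end; the arm passed about 140 mm above the height of the vial.
- **Disagreement:** While the filter was being pushed into the cell, before it had fully dropped in, the carriage crept in about 3 mm. No other checks failed.

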